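Pick the front component box from a gravity lane into the kit tray

TASK

Take the front orange-lidded component box out of its sloped roller lane, reaching in under the lamp bar without knocking it, and let the boxes behind it roll down to the lip. Set the box down, without dropping it, flat and right way up in the empty bay of the black kit tray and let go. Leave everything else where it is.

Things in the scene. Friction and masses are not known exactly. Their poses are not given: they have to be found in the camera images.
- rack_a: Rack with an orange lip that holds the orange boxes: fixed one-lane gravity-feed rack, three boxes end to end. Origin on the table under the inner face of its front lip; x runs level from the lip back under the lane, z up. Lane: free-turning grey rollers, 240 mm long, rising at 0.30 rad (17.2 deg) towards +x. Dark lamp posts at x = 135, y = +-67 mm with arms forward to the lamp bar.
- rack_a_lip (a point): On rack_a, middle of the lip's inner face at the height of the roller tops (100 mm above the table). The lip stands 12 mm above the rollers, the side guides 8 mm (52 mm apart inside, 64 mm outside). A box resting at the lip has its centre at rack x = 26, z = 134 mm, one behind it at x = 93, z = 155 mm, leaning with the lane.
- rack_b: Rack with a blue lip that holds the blue boxes, otherwise the same as rack_a.
- rack_a_lamp: Aluminium lamp bar of rack_a, straight across above the front box, 18 (x) x 140 (y) x 12 (z) mm, origin at its centre, axes as the rack's. Its front edge is about 15 mm behind the middle of the front box's upper part and its underside about 100 mm above it, so a gripper coming straight down would hit it; lean in from the front.
- rack_b_lamp: The same lamp bar on rack_b.
- orange1_center (a point): The front closed white component box with orange lid, 70 long (x, along its lane) x 46 wide (y) x 50 high (z) mm, plain flat sides, 100 to 200 g; point at its centre. It starts against the lip of rack_a, tilted with the lane (x axis rising to the rear).
- orange2_center (a point): Second closed white component box with orange lid, 70 long (x, along its lane) x 46 wide (y) x 50 high (z) mm, plain flat sides, 100 to 200 g; point at its centre. It leans on the front one and rolls forward by itself, in about a second, when that is gone.
- orange3_center (a point): Third and last closed white component box with orange lid, 70 long (x, along its lane) x 46 wide (y) x 50 high (z) mm, plain flat sides, 100 to 200 g; point at its centre. 
- bay (a point): Centre of the floor of the empty bay of the black kit tray (fixed to the bench). Bay 84 (x) x 64 (y) mm inside, floor 4 mm above the table, walls 4 mm thick standing 10 mm above its floor, z up. The tray's other bay, on the -x side, holds a white mini breadboard that ends 13.5 mm above the table.
- kit_tray: The black kit tray, 180 (x) x 72 (y) x 14 mm, origin under its centre; the empty bay is the +x one.
- proto_board: White breadboards on a black plate, 170 (x) x 120 (y) mm, up to 24 mm high; fixed bystander.
- screwdriver_grip (a point): Yellow screwdriver, 160 mm long, lying on the bench in front of the robot; point on its handle. Bystander.
- multimeter: Green multimeter, 180 x 86 x 43 mm, lying flat; origin under its centre. Bystander.
- calculator: Black calculator, 150 x 78 x 16 mm, lying flat; origin under its centre. Bystander.
- flux_jar: Small jar with a red cap, 44 mm across, 55 mm high, standing in front of the racks; origin under its centre. Bystander.
- cleaner: Bottle with a blue cap, 52 mm across, 130 mm high; origin under its centre. Bystander.
- blue1_center (a point): The front closed white component box with blue lid, 70 long (x, along its lane) x 46 wide (y) x 50 high (z) mm, plain flat sides, 100 to 200 g; point at its centre. Stays in rack_b.
- blue2_center (a point): The second closed white component box with blue lid, 70 long (x, along its lane) x 46 wide (y) x 50 high (z) mm, plain flat sides, 100 to 200 g; point at its centre. Stays in rack_b.
- blue3_center (a point): The third closed white component box with blue lid, 70 long (x, along its lane) x 46 wide (y) x 50 high (z) mm, plain flat sides, 100 to 200 g; point at its centre. Stays in rack_b.
Things that resemble listed ones, but are neither listed nor needed, are in the scene too. Leave any pink look-alike of the part that bears orange1_center alone.

How it is judged:
By the outcome, as a careful person would: the job done as asked, in the order asked, and still so for the second after the job is handed in, with the robot touching nothing.
It also fails if it takes over 43 s, if anything falls off the work surface, if the arm or the gripper's body presses on something with over 40 N, if the wrist force passes 120 N, or if a joint passes its speed limit or range.

ROBOT

A 7-joint arm with a two-finger parallel gripper is mounted at the origin on the work surface. World frame = base frame: x ahead of the robot, y to its left, z up, the work surface at z = 0. Lengths are in m, angles in rad, forces in N, time in s.
With the tool pointing down it reaches from about 0.4 to 0.925 m from the base axis. Payload 5.6 kg.
Tool frame: the origin (TCP) lies midway between the tips of the shut fingers; the grasp point (between the pads) lies 19 mm behind it; z points along the fingers, y is the line along which they close (so a half turn about z gives the same grasp; the last joint's range is limited). The gripper opens to 85 mm and grips with 20 to 120 N. Pads are 22 mm wide; open, the fingers measure 114 mm over their backs; the gripper's body (76 mm by 85 mm) begins 54 mm behind the grasp point. The pads swing forward as they close: fully open they stand 13 mm farther back than shut.
Start: joints at [-1.153, 0.468, -0.012, 1.603, 0.006, 1.071, -0.056], TCP at [0.289, 0.582, 0.231] pointing down, gripper open.
Joint ranges: [-2.53, 2.53], [-0.31, 2.02], [-1.57, 1.55], [0.28, 2.44], [-1.29, 4.43], [0.15, 1.84], [-2.92, 2.92]. Speed limits (rad/s): [2.57, 2.57, 3.14, 3.14, 3.14, 3.14, 3.14].

INTERFACE

Orientations are given as [roll, pitch, yaw] about the fixed x, y, z axes, in that order (R = Rz(yaw) Ry(pitch) Rx(roll)).
In Python, from plant import robot gives the robot as it stands. The module is installed in compiled form; this text tells all that it offers.
- The arm moves only by the tool play_rows, never from a script. Its argument "commands" is a list of rows, each a list of 5 numbers: the shift along the tool's x, y, z in mm, then the turn about the tool's z in rad, then the gripper command: -1 is fully open, 1 is shut, values between are in proportion. A call has 1 to 12 rows; each row shifts and turns the commanded pose from where the row before left it, along the tool's axes as they then stand; what a row does not reach is not made up. A row lasts 1/8 s, in which the tool goes at most 62.5 mm and 10.7 degrees, less where a joint would pass 70% of its speed; a pose out of reach is approached as far as the arm can. A call is refused whole if a number of a shift passes 62.5 or a number of a turn 0.188, either way. A call with a gripper value outside its range is refused whole. The fingers move at their own pace and stop on an object; the grip force is fixed at half the most. Time passes only in rows, so rows that do not move let the fingers close. It gives the time, the measured TCP pose, the force, the opening and the grip force at its end, in the units of the state.
- robot.observe(): the state, without advancing time (a new reading comes with each control period).
- robot.get_image(name): name is "scene" or "top" or "wrist"; returns a dict with "frame" (384x512x3 uint8, red, green, blue), "fovy" (degrees; the focal length in pixels is half the picture's height over the tangent of half this angle, whatever the lens; pixels are square), "cx", "cy" (the principal point, pixels), "rvec" (rotation vector, rad) and "tvec" (3), from world to camera coordinates, as OpenCV has them; the wrist camera has in their place "tool_from_camera" (4x4, takes a point from camera to tool coordinates, whose origin is the TCP and whose axes are the flange's). Camera axes: x right, y down, z forward; pixel columns grow to the right and rows downward; lengths in m; the calibration is good to about 2 mm. A picture is of the moment at which its call begins: read the wrist's pose just before it. There is no depth.
- robot.job_done(): hands the job in; it is judged then, once.
Trained networks look in a picture, given as the dict that the camera call returned (one of the last four; its "shot" number tells which), for a name from the list of things; names that differ only in an ending like _2 or _b are one class to them, and where a whole thing is asked for, a point or a joint stands for the part that bears it (a point fixed in the world has none). Each returns a list of dicts, best first, with "p" (0 to 1); they miss things now and then, are a little off and sometimes report something else, mostly with a low value. They report only what shows in the picture. A call takes as long as a camera call. They do not tell look-alikes from the thing itself.
- robot.recognise(picture, name): "at" ([x, y, z] in m, in world coordinates, good to about 4 mm: the middle of the surface that is visible of it).
The state is a dict: "time_s": time; "joint_positions": joint angles; "joint_vel": joint speeds; "joint_efforts": joint torques, N m; "tool_pos": TCP position; "eef_rot": TCP orientation; "force": force on the tool from outside, world axes, zero at the start; "wrist_torque": the same for the moment, N m; "grip_width": finger opening in m; "gripper_force": force on a finger pad.
Only numpy, scipy, OpenCV 4.12 (cv2) and the standard library are available. Lean on these libraries where they do the work, as an engineer would, in place of code of your own. Each camera call takes 0.05 s, during which the arm holds its last target. There are 200 camera calls.

## Working session

There is one attempt and no reset: what is moved stays moved. The work goes in short steps, Python scripts to look and compute and a tool call to move; the robot and the scene stay as the last step left them, time stands still between calls to the robot, and variables do not carry over. Pictures are saved under pics/ and viewed, at most 10 in all, crops included, and the job is handed in when it is done.

Besides the shell and the picture viewer there is one more tool, called after "Call:" in YAML: its name, and indented under it one key for each argument. play_rows: Moves the arm, as the interface text tells. Its arguments: {"type":"object","properties":{"commands":{"type":"array"}},"required":["commands"]}

```bash
mkdir -p pics
cat > h.py <<'E'
import numpy as np, cv2
from plant import robot
from scipy.spatial.transform import Rotation as R
def save(p,n): cv2.imwrite('pics/'+n,cv2.cvtColor(p['frame'],cv2.COLOR_RGB2BGR))
def K(p):
    f=p['frame'].shape[0]/2/np.tan(np.radians(p['fovy'])/2)
    return np.array([[f,0,p['cx']],[0,f,p['cy']],[0,0,1]])
def proj(p,X):
    return cv2.projectPoints(np.array(X,float).reshape(-1,3),np.array(p['rvec'],float),np.array(p['tvec'],float),K(p),None)[0].reshape(-1,2)
E
python3 - <<'E'
from h import *
np.set_printoptions(precision=3,suppress=True)
s=robot.observe(); print(s['time_s'],s['tool_pos'],s['eef_rot'],s['grip_width'])
P={}
for c in('scene','top'):
    p=robot.get_image(c); save(p,c+'0.png'); P[c]=p
a=np.hstack([P['scene']['frame'],P['top']['frame']])
for c,p in P.items():
    for n in ['orange1_center','rack_a_lip','rack_a','rack_a_lamp','bay','kit_tray','flux_jar','cleaner','multimeter']:
        try: print(c,n,[(np.round(d['at'],3),round(d['p'],2),proj(p,d['at'])[0].round()) for d in robot.recognise(p,n)])
        except Exception as e: print(n,e)
E
```

```text
0.0 [0.289 0.582 0.23 ] [-3.14   0.     2.681] 0.08533188789384485
scene orange1_center [(array([0.656, 0.019, 0.043]), 0.85, array([257., 230.])), (array([0.658, 0.158, 0.158]), 0.79, array([304., 221.]))]
scene rack_a_lip [(array([0.806, 0.161, 0.072]), 0.76, array([291., 280.]))]
scene rack_a [(array([ 0.774, -0.142,  0.039]), 0.64, array([195., 251.])), (array([0.806, 0.161, 0.076]), 0.58, array([291., 280.]))]
scene rack_a_lamp [(array([0.684, 0.152, 0.258]), 0.6, array([302., 208.]))]
scene bay [(array([ 0.458, -0.298,  0.005]), 0.75, array([185., 168.]))]
scene kit_tray [(array([ 0.462, -0.291,  0.006]), 0.89, array([187., 170.])), (array([0.721, 0.158, 0.178]), 0.16, array([299., 236.]))]
scene flux_jar [(array([ 0.498, -0.019,  0.049]), 0.78, array([258., 186.]))]
scene cleaner [(array([ 0.718, -0.315,  0.081]), 0.61, array([147., 216.])), (array([0.721, 0.16 , 0.178]), 0.17, array([300., 236.]))]
scene multimeter [(array([0.639, 0.428, 0.039]), 0.93, array([390., 256.]))]
top orange1_center [(array([0.654, 0.155, 0.154]), 0.67, array([206., 171.])), (array([0.64 , 0.019, 0.
[... 293 characters left out ...]
., 158.])), (array([0.457, 0.319, 0.014]), 0.59, array([154., 243.])), (array([0.727, 0.132, 0.142]), 0.57, array([217., 147.]))]
top rack_a_lamp [(array([0.682, 0.157, 0.257]), 0.7, array([200., 148.]))]
top bay [(array([ 0.467, -0.298,  0.006]), 0.86, array([357., 250.]))]
top kit_tray [(array([ 0.469, -0.294,  0.007]), 0.64, array([355., 249.]))]
top flux_jar [(array([ 0.482, -0.02 ,  0.053]), 0.7, array([266., 239.]))]
top cleaner [(array([ 0.725, -0.146,  0.183]), 0.65, array([317., 148.])), (array([ 0.7  , -0.318,  0.081]), 0.59, array([370., 170.])), (array([ 0.47 , -0.293,  0.006]), 0.16, array([355., 249.]))]
top multimeter [(array([0.625, 0.419, 0.04 ]), 0.64, array([125., 185.]))]
```

View pics/scene0.png

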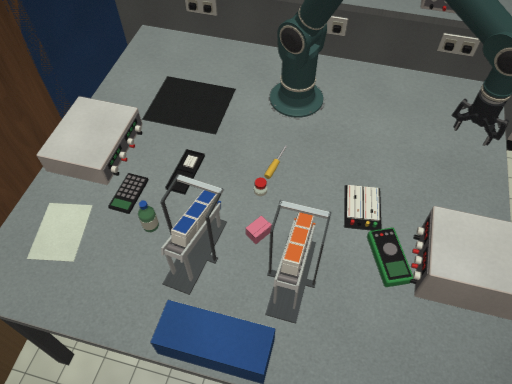

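View pics/top0.png

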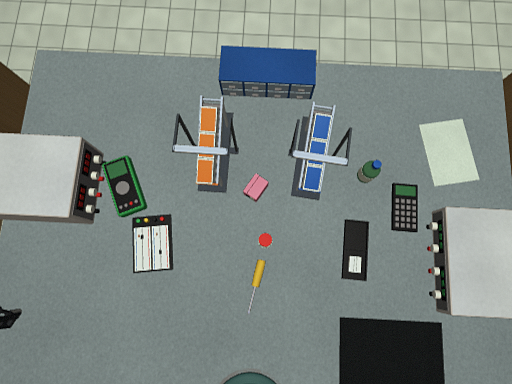

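The front box sits at about (205,172) in the top picture and (297,252) in the scene picture. The pink look-alike lies on the bench at (256,186) in the top picture. Blue boxes are at (312,178) top. The tray is at (355,249) top, with its empty bay at about (356,236). I'll check these in a close crop.

Run:
```python
from h import *
np.set_printoptions(precision=4,suppress=True)
p=robot.get_image('top'); w=robot.get_image('wrist'); f=p['frame']
print(w['tool_from_camera'])
a=cv2.resize(f[90:210,165:245],None,fx=4.8,fy=4.8,interpolation=cv2.INTER_CUBIC)
b=cv2.resize(f[210:290,330:380],None,fx=7.2,fy=7.2,interpolation=cv2.INTER_CUBIC)
cv2.imwrite('pics/crop.png',cv2.cvtColor(np.hstack([a,b]),cv2.COLOR_RGB2BGR))
Rc=cv2.Rodrigues(np.array(p['rvec'],float))[0]; t=np.array(p['tvec'],float).ravel()
C=-Rc.T@t; print('cam',C)
def plane(px,n,d):
    px=np.atleast_2d(px); r=(np.linalg.inv(K(p))@np.c_[px,np.ones(len(px))].T).T@Rc
    s=(d-C@n)/(r@n); return C+r*s[:,None]
hsv=cv2.cvtColor(f,cv2.COLOR_RGB2HSV)
m=((hsv[...,0]>5)&(hsv[...,0]<20)&(hsv[...,1]>150)&(hsv[...,2]>120)).astype(np.uint8); m[:, :180]=0;m[:,230:]=0;m[:90]=0;m[195:]=0
n,l,st,ce=cv2.connectedComponentsWithStats(m)
for i in range(1,n):
    if st[i,4]>20:
        pts=np.argwhere(l==i)[:,::-1].astype(np.float32); r=cv2.minAreaRect(pts); print(st[i],ce[i],r)
        for z in(.158,.18,.2): print(z,plane(ce[i],np.array([0,0,1.]),z))
g=((f.max(2)<60)|False).astype(np.uint8); g[:, :330]=0;g[:,380:]=0;g[:210]=0;g[290:]=0
c=max(cv2.findContours(g,cv2.RETR_EXTERNAL,cv2.CHAIN_APPROX_NONE)[0],key=cv2.contourArea)
r=cv2.minAreaRect(c); bx=cv2.boxPoints(r); q=plane(bx,np.array([0,0,1.]),.014); print(r,q,q.mean(0))
```

```text
[[ 0.0009 -0.9522 -0.3053  0.0781]
 [ 1.      0.001   0.0001 -0.0018]
 [ 0.0002 -0.3053  0.9522 -0.1425]
 [ 0.      0.      0.      1.    ]]
cam [ 0.3964 -0.0099  1.1031]
[201 108  15  23 299] [207.6221 119.0936] ((207.63539123535156, 119.06307220458984), (13.812034606933594, 21.79971694946289), 3.1798300743103027)
0.158 [[0.8031 0.1615 0.158 ]]
0.18 [[0.7937 0.1575 0.18  ]]
0.2 [[0.7851 0.1539 0.2   ]]
[199 134  15  13 155] [206.1935 140.0581] ((206.1270751953125, 140.1024627685547), (13.30875301361084, 11.407504081726074), 5.19442892074585)
0.158 [[0.7405 0.1604 0.158 ]]
0.18 [[0.7325 0.1565 0.18  ]]
0.2 [[0.7252 0.1529 0.2   ]]
[199 154  14   3  29] [205.6207 154.7586] ((205.5, 155.0), (2.0, 13.0), 90.0)
0.158 [[0.6975 0.1585 0.158 ]]
0.18 [[0.6905 0.1546 0.18  ]]
0.2 [[0.6842 0.151  0.2   ]]
[197 160  15  22 290] [204.2897 170.5207] ((204.31077575683594, 170.59530639648438), (13.612737655639648, 21.128650665283203), 3.012787342071533)
0.158 [[0.6522 0.1585 0.158 ]]
0.18 [[0.6463 0.1545 0.18  ]]
0.2 [[0.6409 0.151  0.2   ]]
((354.83966064453125, 249.8474578857422), (24.562021255493164, 59.490047454833984), 2.385944128036499) [[ 0.3782 -0.2508  0.014 ]
 [ 0.5569 -0.2576  0.014 ]
 [ 0.5575 -0.333   0.014 ]
 [ 0.3789 -0.3237  0.014 ]] [ 0.4679 -0.2913  0.014 ]
```

View pics/crop.png

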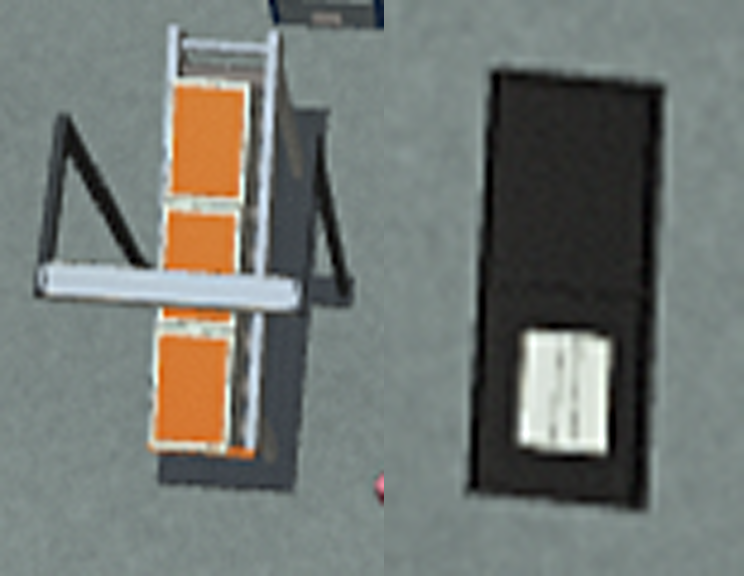

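Close crop: the left half shows the front orange-lidded box at the lip of rack_a (190,390), below and in front of the lamp bar (170,285). The right half shows the tray, with the empty bay in its upper, +x half (575,185). The rack and tray yaws are both about -0.04. Rows cannot pitch the tool, so I'll move high and test whether the wrist joint's limit leans it.

Call:
play_rows:
  commands:
    - [0,0,-60,0,-1]
    - [0,0,-60,0,-1]
    - [0,0,-60,0,-1]
    - [-45,-38,0,0,-1]
    - [-45,-38,0,0,-1]
    - [-45,-38,0,0,-1]
    - [-45,-38,0,0,-1]
    - [-45,-38,0,0,-1]
    - [-45,-38,0,0,-1]
    - [-45,-38,0,0,-1]
    - [-45,-38,0,0,-1]
    - [-45,-38,0,0,-1]

```text
time_s: 2.6
tool_pos: [0.5001, 0.0939, 0.4117]
eef_rot: [3.141, 0.001, 2.681]
force: [1.4, 0.4, 0.9]
grip_width: 0.0856
gripper_force: 0.0
```

Run:
```python
from h import *
np.set_printoptions(precision=4,suppress=True)
s=robot.observe(); 
for k in ('time_s','joint_positions','tool_pos','eef_rot'): print(k,np.array(s[k]))
```

```text
time_s 2.6
joint_positions [-0.574   0.0749  0.3482  1.7146 -0.0266  1.3556  0.889 ]
tool_pos [0.5001 0.0939 0.4117]
eef_rot [3.1406 0.0006 2.6809]
```

Call:
play_rows:
  commands:
    - [-48,-21,0,-0.1,-1]
    - [-48,-21,0,-0.1,-1]
    - [-48,-21,0,-0.1,-1]
    - [0,0,-60,-0.1,-1]
    - [0,0,-60,0,-1]
    - [0,0,-60,0,-1]

```text
time_s: 3.35
tool_pos: [0.6115, -0.0139, 0.5933]
eef_rot: [3.142, 0.0, 3.08]
force: [1.0, 0.4, 0.3]
grip_width: 0.0851
gripper_force: 0.0
```

```bash
cat > s.py <<'E'
from h import *
np.set_printoptions(precision=4,suppress=True)
s=robot.observe(); 
for k in ('time_s','joint_positions','tool_pos','eef_rot','force'): print(k,np.array(s[k]))
m=R.from_euler('xyz',s['eef_rot']).as_matrix(); print('toolz',m[:,2],'toolx',m[:,0])
E
python3 s.py
```

```text
time_s 3.35
joint_positions [-0.3369  0.2931  0.4507  1.0871 -0.1293  1.7871  1.5787]
tool_pos [ 0.6115 -0.0139  0.5933]
eef_rot [3.1416 0.0003 3.0805]
force [1.013  0.3637 0.2682]
toolz [ 0.0003  0.     -1.    ] toolx [-0.9981  0.0611 -0.0003]
```

Call:
play_rows:
  commands:
    - [0,0,-40,-0.02,-1]
    - [0,0,-40,0,-1]
    - [0,0,0,0,-1]

```text
time_s: 3.72
tool_pos: [0.6022, -0.0147, 0.6425]
eef_rot: [3.141, 0.045, 3.099]
force: [-0.3, 0.2, 0.1]
grip_width: 0.0853
gripper_force: 0.0
```

```bash
python3 s.py
```

```text
time_s 3.725
joint_positions [-0.214   0.2652  0.2694  0.9984 -0.0735  1.8418  1.5513]
tool_pos [ 0.6022 -0.0147  0.6425]
eef_rot [3.1407 0.0446 3.0985]
force [-0.299   0.1729  0.1033]
toolz [ 0.0446 -0.001  -0.999 ] toolx [-0.9981  0.043  -0.0446]
```

Call:
play_rows:
  commands:
    - [0,0,-20,0,-1]
    - [0,0,-20,0,-1]
    - [0,0,-20,0,-1]
    - [0,0,0,0,-1]

```text
time_s: 4.22
tool_pos: [0.5918, -0.0132, 0.6689]
eef_rot: [3.14, 0.091, 3.101]
force: [0.6, 1.2, -0.1]
grip_width: 0.0854
gripper_force: 0.0
```

```bash
python3 s.py
```

```text
time_s 4.225
joint_positions [-0.2484  0.229   0.3022  0.9886 -0.0724  1.8416  1.5508]
tool_pos [ 0.5918 -0.0132  0.6689]
eef_rot [3.1397 0.0915 3.1009]
force [ 0.5753  1.1784 -0.1487]
toolz [ 0.0913 -0.0018 -0.9958] toolx [-0.995   0.0405 -0.0913]
```

Call:
play_rows:
  commands:
    - [0,0,-20,0,-1]
    - [0,0,-20,0,-1]
    - [0,0,-20,0,-1]
    - [0,0,-20,0,-1]
    - [0,0,0,0,-1]

```text
time_s: 4.85
tool_pos: [0.5745, -0.013, 0.7038]
eef_rot: [3.138, 0.154, 3.1]
force: [0.2, -1.0, -1.3]
grip_width: 0.0856
gripper_force: 0.0
```

```bash
python3 s.py
```

```text
time_s 4.85
joint_positions [-0.3171  0.1775  0.3718  0.9798 -0.0706  1.8416  1.5502]
tool_pos [ 0.5745 -0.013   0.7038]
eef_rot [3.1383 0.1536 3.1004]
force [ 0.1906 -0.9963 -1.3453]
toolz [ 0.153  -0.003  -0.9882] toolx [-0.9874  0.0407 -0.153 ]
```

Saturating the joint gave a lean of 0.154. With a half turn about the tool axis, that lays the box level (2×0.15 ≈ 0.30). Going in front of and above the box for a close look.

Call:
play_rows:
  commands:
    - [3.7,28,40,0,-1]
    - [3.7,28,45,0,-1]
    - [3.7,28,50,0,-1]
    - [3.7,28,50,0,-1]
    - [3.7,28,50,0,-1]
    - [3.7,28,50,0,-1]
    - [3.7,4,55,0,-1]
    - [3.7,0,55,0,-1]
    - [3.6,0,55,0,-1]
    - [0,0,9,0,-1]
    - [0,0,0,0,-1]

```text
time_s: 6.22
tool_pos: [0.6189, 0.1589, 0.2447]
eef_rot: [3.139, 0.151, 3.1]
force: [-0.8, 0.7, 0.1]
grip_width: 0.0855
gripper_force: 0.0
```

```bash
python3 s.py
python3 - <<'E'
from h import *
np.set_printoptions(precision=4,suppress=True)
s=robot.observe(); w=robot.get_image('wrist'); save(w,'w1.png')
T=np.eye(4);T[:3,:3]=R.from_euler('xyz',s['eef_rot']).as_matrix();T[:3,3]=s['tool_pos']
Wc=T@np.array(w['tool_from_camera']); Cw=np.linalg.inv(Wc)
w['rvec']=cv2.Rodrigues(Cw[:3,:3])[0]; w['tvec']=Cw[:3,3]
p=robot.get_image('top')
for n in('orange1_center','rack_a_lamp','rack_a_lip'):
    for nm,q in(('w',w),('t',p)):
        print(nm,n,[(np.round(d['at'],4),round(d['p'],2)) for d in robot.recognise(q,n)])
# predicted lid corners of box1 in wrist image
c=np.array([.6335,.159,0]); yw=-.04; Rz=R.from_euler('z',yw).as_matrix(); Rb=Rz@R.from_euler('y',-.3).as_matrix()
cen=c+Rz@[.026,0,.134]
pr=proj(w,[cen+Rb@[a,b,.025] for a,b in((-.035,-.023),(-.035,.023),(.035,.023),(.035,-.023))]); print('pred lid',pr)
v=cv2.cvtColor(w['frame'],cv2.COLOR_RGB2BGR); cv2.polylines(v,[pr.round().astype(int)],True,(0,255,0),1); cv2.imwrite('pics/w1o.png',v)
E
```

```text
time_s 6.225
joint_positions [-0.4998  0.3618  0.2173  1.7488 -0.0365  0.8953  1.2489]
tool_pos [0.6189 0.1589 0.2447]
eef_rot [3.1386 0.1514 3.1004]
force [-0.8441  0.7131  0.1004]
toolz [ 0.1509 -0.0033 -0.9886] toolx [-0.9877  0.0407 -0.1509]
w orange1_center [(array([0.6492, 0.1562, 0.1535]), 0.82), (array([0.6384, 0.0284, 0.0484]), 0.66), (array([ 0.7328, -0.1188,  0.003 ]), 0.26)]
t orange1_center [(array([0.6415, 0.0202, 0.0461]), 0.94), (array([0.642 , 0.1483, 0.151 ]), 0.72)]
w rack_a_lamp [(array([0.6762, 0.1589, 0.2529]), 0.91)]
t rack_a_lamp [(array([0.6794, 0.1296, 0.2546]), 0.49), (array([ 0.6474, -0.1352,  0.1618]), 0.39)]
w rack_a_lip [(array([0.6739, 0.1612, 0.1455]), 0.93)]
t rack_a_lip [(array([0.7518, 0.1282, 0.1243]), 0.92)]
pred lid [[231.8633 172.3001]
 [284.6296 172.2624]
 [283.4176 248.6417]
 [232.9538 248.7058]]
```

View pics/w1o.png

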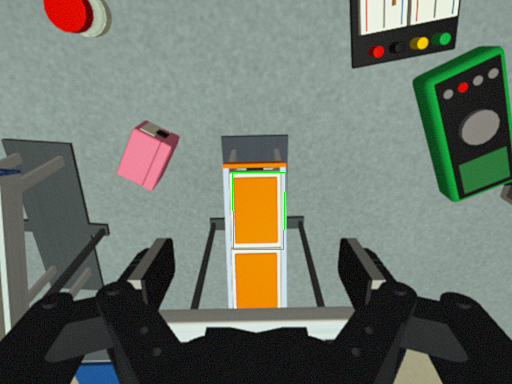

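The wrist picture shows the front orange lid at (257,210), matching my prediction outlined at (232–284, 172–249). The lamp bar is at row 315, behind the fingers, and the pink look-alike is clear at (148,155). Descending along the tool axis.

Call:
play_rows:
  commands:
    - [0,0,40,0,-1]
    - [0,0,40,0,-1]
    - [0,0,30,0,-1]
    - [0,0,19,0,-1]
    - [0,0,0,0,-1]

```text
time_s: 7.25
tool_pos: [0.6371, 0.1582, 0.1153]
eef_rot: [3.14, 0.149, 3.101]
force: [1.1, 0.7, 1.1]
grip_width: 0.0853
gripper_force: 0.0
```

```bash
python3 s.py; python3 -c "
from h import *
p=robot.get_image('scene'); w=robot.get_image('wrist')
a=cv2.resize(p['frame'][170:330,220:380],(480,480),interpolation=cv2.INTER_CUBIC);b=cv2.resize(w['frame'],(300,225)); b=np.vstack([b,np.zeros((255,300,3),np.uint8)])
save({'frame':np.hstack([a,b])},'g1.png')"
```

```text
time_s 7.25
joint_positions [-0.4621  0.5459  0.1908  1.8001 -0.0814  0.6642  1.285 ]
tool_pos [0.6371 0.1582 0.1153]
eef_rot [3.1396 0.1488 3.1005]
force [1.0513 0.6993 1.1054]
toolz [ 0.1482 -0.0041 -0.989 ] toolx [-0.9881  0.0406 -0.1482]
```

View pics/g1.png

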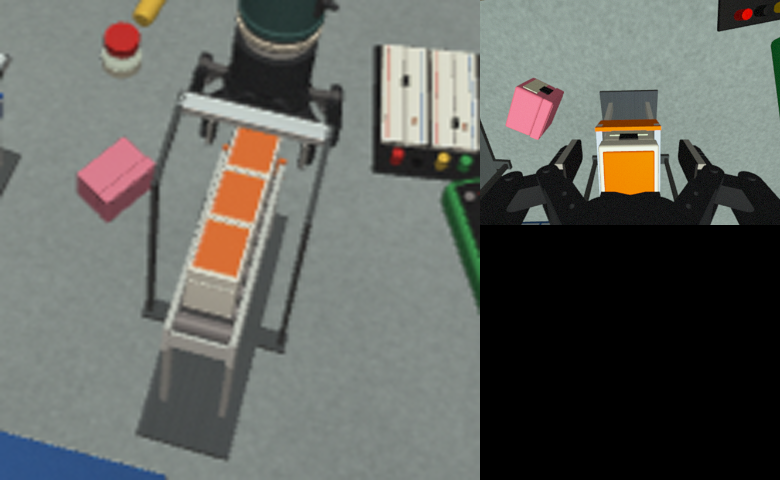

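Call:
play_rows:
  commands:
    - [0,0,0,0,1]
    - [0,0,0,0,1]
    - [0,0,0,0,1]
    - [0,0,0,0,1]
    - [0,0,0,0,1]
    - [0,0,0,0,1]

```text
time_s: 8.1
tool_pos: [0.6381, 0.1587, 0.1177]
eef_rot: [3.138, 0.152, 3.101]
force: [-2.5, -0.5, 6.8]
grip_width: 0.0452
gripper_force: 60.5
```

Call:
play_rows:
  commands:
    - [1.5,0,-10,0,1]
    - [3,0,-20,0,1]
    - [3,0,-20,0,1]
    - [4,0,-22,0,1]
    - [6,0,-25,0,1]
    - [20,0,-40,0,1]
    - [40,0,-40,0,1]
    - [40,0,-20,0,1]
    - [0,0,0,0,1]

```text
time_s: 9.22
tool_pos: [0.4901, 0.1647, 0.2964]
eef_rot: [3.135, 0.154, 3.103]
force: [0.6, 0.2, -1.7]
grip_width: 0.0455
gripper_force: 61.9
```

```bash
python3 s.py; python3 -c "
from h import *
p=robot.get_image('scene'); w=robot.get_image('wrist');t=robot.get_image('top')
a=cv2.resize(p['frame'][150:310,220:380],(400,400),interpolation=cv2.INTER_CUBIC);b=cv2.resize(w['frame'],(384,288)); c=cv2.resize(t['frame'][90:240,165:285],(320,400),interpolation=cv2.INTER_CUBIC)
o=np.zeros((600,784,3),np.uint8);o[:400,:400]=a;o[:288,400:]=b;o[290:590,400:640]=cv2.resize(c,(240,300));save({'frame':o},'l1.png')"
```

```text
time_s 9.225
joint_positions [-0.6195  0.0909  0.2061  1.9632  0.0532  0.9491  1.0886]
tool_pos [0.4901 0.1647 0.2964]
eef_rot [3.1354 0.1538 3.1025]
force [ 0.552   0.2125 -1.6813]
toolz [ 0.1533  0.0002 -0.9882] toolx [-0.9874  0.0386 -0.1532]
```

View pics/l1.png

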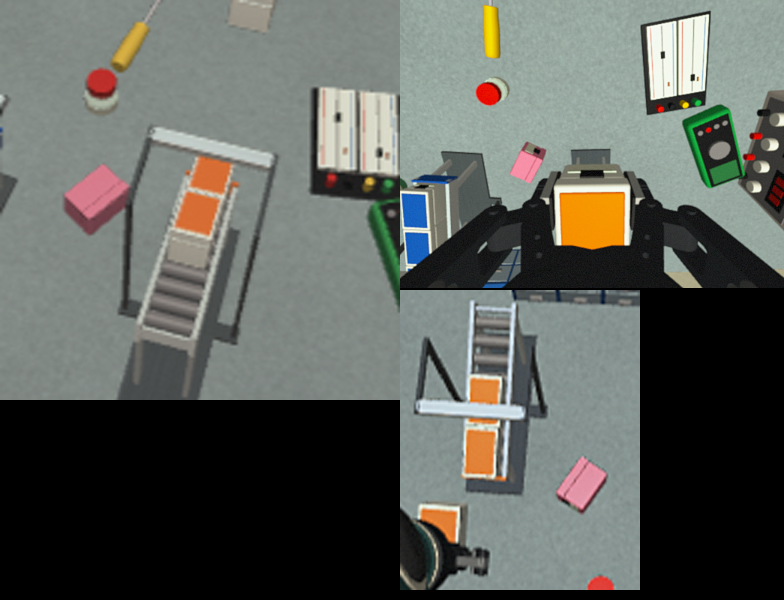

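Boxes 2 and 3 have rolled to the lip, as the top inset shows at (480,450), and the box is held at (595,215) in the wrist inset. The lamp bar hasn't moved. Now the half turn.

Call:
play_rows:
  commands:
    - [0,0,0,0.185,1]
    - [0,0,0,0.185,1]
    - [0,0,0,0.185,1]
    - [0,0,0,0.185,1]
    - [0,0,0,0.185,1]
    - [0,0,0,0.185,1]
    - [0,0,0,0.185,1]
    - [0,0,0,0.185,1]
    - [0,0,0,0.185,1]
    - [0,0,0,0.185,1]
    - [0,0,0,0.185,1]
    - [0,0,0,0.185,1]

```text
time_s: 10.88
tool_pos: [0.4929, 0.1634, 0.2929]
eef_rot: [3.023, -0.093, 0.879]
force: [0.1, 0.8, -0.9]
grip_width: 0.0452
gripper_force: 62.1
```

Call:
play_rows:
  commands:
    - [0,0,0,0.185,1]
    - [0,0,0,0.185,1]
    - [0,0,0,0.185,1]
    - [0,0,0,0.185,1]
    - [0,0,0,0.185,1]
    - [0,0,0,0,1]

```text
time_s: 11.62
tool_pos: [0.4927, 0.1635, 0.293]
eef_rot: [-3.14, -0.15, -0.043]
force: [-0.1, -0.2, -1.4]
grip_width: 0.0456
gripper_force: 62.1
```

```bash
cat > d.py <<'E'
import sys
from h import *
np.set_printoptions(precision=4,suppress=True)
s=robot.observe(); m=R.from_euler('xyz',s['eef_rot']).as_matrix()
print(s['time_s'],s['tool_pos'],s['eef_rot'],s['joint_positions'],s['force'],'toolz',m[:,2])
g=np.array(eval(sys.argv[1])); print('tool shift mm',1000*m.T@(g-s['tool_pos']))
E
python3 d.py "[.5373,-.294,.14]"
```

```text
11.625 [0.4927 0.1635 0.293 ] [-3.1397 -0.1505 -0.0433] [-0.8145  0.0968  0.4214  1.9712  0.028   0.9452 -2.0263] [-0.0973 -0.1528 -1.3551] toolz [ 0.1499 -0.0046 -0.9887]
tool shift mm [ 40.7218 455.4446 160.0887]
```

Call:
play_rows:
  commands:
    - [5,55,0,0,1]
    - [5,55,0,0,1]
    - [5,55,0,0,1]
    - [5,55,0,0,1]
    - [5,55,10,0,1]
    - [5,55,20,0,1]
    - [5,50,30,0,1]
    - [5,45,30,0,1]
    - [0,30,40,0,1]
    - [0,0,30,0,1]
    - [0,0,0,0,1]

```text
time_s: 13.0
tool_pos: [0.5341, -0.2928, 0.1369]
eef_rot: [-3.137, -0.145, -0.042]
force: [-1.1, -0.2, -0.8]
grip_width: 0.0456
gripper_force: 61.9
```

```bash
python3 d.py "[.5373,-.294,.05]"
python3 - <<'E'
from h import *
p=robot.get_image('scene');s=robot.observe(); w=robot.get_image('wrist')
T=np.eye(4);T[:3,:3]=R.from_euler('xyz',s['eef_rot']).as_matrix();T[:3,3]=s['tool_pos']
Cw=np.linalg.inv(T@np.array(w['tool_from_camera']))
w['rvec']=cv2.Rodrigues(Cw[:3,:3])[0]; w['tvec']=Cw[:3,3]
Rt=R.from_euler('z',-.045).as_matrix()
def draw(q,b):
    v=q['frame'].copy()
    for h,col in((.044,(0,255,0)),(.048,(255,0,255))):
        pts=[np.array([.468,-.291,.014])+Rt@[x,y,0] for x,y in((-.09,-.036),(-.09,.036),(.09,.036),(.09,-.036))] if h==.044 else [np.array([.512,-.293,.004])+Rt@[x,y,0] for x,y in((-.042,-.032),(-.042,.032),(.042,.032),(.042,-.032))]
        cv2.polylines(v,[proj(q,pts).round().astype(int)],True,col,1)
    return v
a=draw(p,0)[110:230,110:250]; 
o=np.zeros((384+0,800,3),np.uint8); o[:,:448]=cv2.resize(a,(448,384)); o[:264,448:]=cv2.resize(draw(w,0),(352,264)); save({'frame':o},'b1.png')
for q in(p,w): print([(np.round(d['at'],4),round(d['p'],2)) for n in('bay','kit_tray') for d in robot.recognise(q,n)])
E
```

```text
13.0 [ 0.5341 -0.2928  0.1369] [-3.1373 -0.1451 -0.0425] [-0.0061  0.5106  0.6321  1.9154 -0.5536  0.7491 -0.6685] [-1.126  -0.1925 -0.774 ] toolz [ 0.1447 -0.0019 -0.9895]
tool shift mm [-9.3372  1.3817 86.487 ]
[(array([ 0.4692, -0.2954,  0.0055]), 0.58), (array([ 0.7203, -0.3118,  0.0821]), 0.4), (array([ 0.4698, -0.2894,  0.003 ]), 0.94), (array([ 0.6145, -0.4444,  0.0186]), 0.35)]
[(array([ 0.5346, -0.2986,  0.008 ]), 0.63), (array([ 0.5378, -0.2955,  0.0046]), 0.88)]
```

View pics/b1.png

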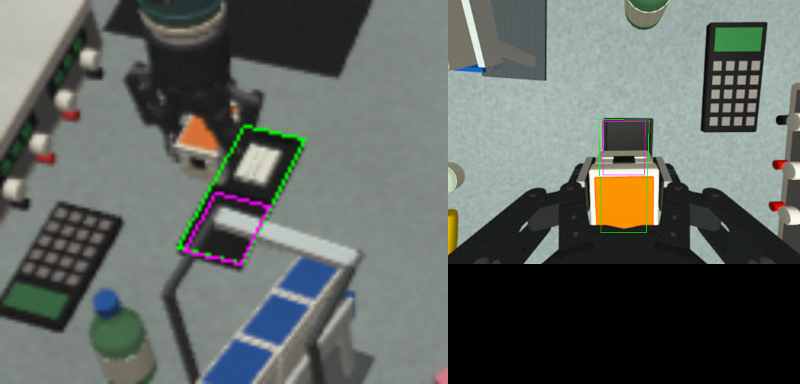

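The scene inset shows the outlines on the tray and bay. The wrist inset shows the tray about 3–4 mm further along tool +y than drawn, with its end at row 119. I'll shift by that and descend.

Call:
play_rows:
  commands:
    - [-3,1.5,30,0,1]
    - [-3,1.5,30,0,1]
    - [-3,1.5,26,0,1]
    - [0,0,0,0,1]
    - [0,0,0,0,1]

```text
time_s: 13.92
tool_pos: [0.5402, -0.2978, 0.0549]
eef_rot: [-3.139, -0.153, -0.044]
force: [-0.6, 0.1, -0.5]
grip_width: 0.0452
gripper_force: 61.8
```

```bash
python3 d.py "[.5373,-.297,.020]"
python3 - <<'E'
from h import *
p=robot.get_image('scene'); w=robot.get_image('wrist')
o=np.zeros((480,800,3),np.uint8); o[:384,:448]=cv2.resize(p['frame'][110:230,110:250],(448,384),interpolation=cv2.INTER_CUBIC); o[:,448:]=cv2.resize(w['frame'][120:384,160:353],(352,480)); save({'frame':o},'b2.png')
E
```

```text
13.925 [ 0.5402 -0.2978  0.0549] [-3.1391 -0.1528 -0.0442] [ 0.0855  0.6355  0.5227  1.9322 -0.6834  0.6097 -0.5541] [-0.6052  0.103  -0.4663] toolz [ 0.1522 -0.0042 -0.9883]
tool shift mm [-8.2384 -0.606  34.0512]
```

View pics/b2.png

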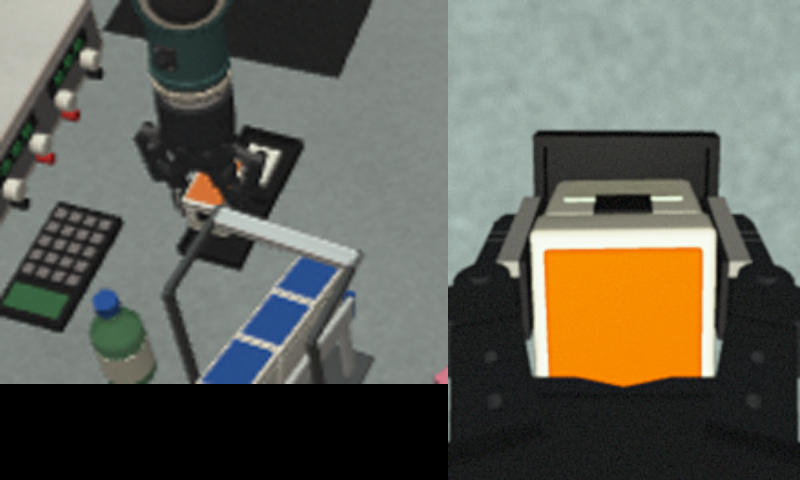

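The wrist inset shows the box centred on the tray sideways: box front at 548–705, tray at 535–718. Lowering gently.

Call:
play_rows:
  commands:
    - [-3,0,12,0,1]
    - [-3,0,10,0,1]
    - [-1,0,6,0,1]
    - [-1,0,3,0,1]
    - [0,0,0,0,1]

```text
time_s: 14.65
tool_pos: [0.536, -0.2972, 0.0212]
eef_rot: [-3.138, -0.15, -0.045]
force: [0.0, -0.2, -0.7]
grip_width: 0.0452
gripper_force: 61.9
```

```bash
python3 d.py "[.5373,-.297,.020]"
```

```text
14.65 [ 0.536  -0.2972  0.0212] [-3.138  -0.1504 -0.0448] [ 0.1247  0.6817  0.4725  1.9436 -0.7307  0.552  -0.5064] [ 0.0126 -0.1588 -0.7396] toolz [ 0.1498 -0.0031 -0.9887]
tool shift mm [ 1.1255 -0.2442  1.4265]
```

Call:
play_rows:
  commands:
    - [0,0,2,0,1]
    - [0,0,0,0,1]

```text
time_s: 14.9
tool_pos: [0.5366, -0.2972, 0.0197]
eef_rot: [-3.138, -0.151, -0.044]
force: [0.4, 0.3, -1.7]
grip_width: 0.045
gripper_force: 61.9
```

Call:
play_rows:
  commands:
    - [0,0,1.5,0,1]
    - [0,0,0,0,1]

```text
time_s: 15.15
tool_pos: [0.5368, -0.2972, 0.0195]
eef_rot: [-3.137, -0.152, -0.045]
force: [-4.9, 1.8, 11.2]
grip_width: 0.0455
gripper_force: 63.4
```

Call:
play_rows:
  commands:
    - [0,0,1.5,0,1]
    - [0,0,0,0,1]

```text
time_s: 15.4
tool_pos: [0.5368, -0.2972, 0.0194]
eef_rot: [-3.136, -0.153, -0.045]
force: [-10.0, 5.7, 24.3]
grip_width: 0.0453
gripper_force: 65.2
```

Contact came at z 0.0195, against a predicted 0.020 for the bay floor. Relaxing the press, then opening.

Call:
play_rows:
  commands:
    - [0,0,-2,0,1]
    - [0,0,0,0,1]
    - [0,0,0,0,-0.4]
    - [0,0,0,0,-0.4]
    - [0,0,0,0,-0.5]
    - [0,0,0,0,-0.5]

```text
time_s: 16.15
tool_pos: [0.5365, -0.2971, 0.0184]
eef_rot: [-3.138, -0.151, -0.044]
force: [-0.0, -0.5, -0.6]
grip_width: 0.0639
gripper_force: 0.0
```

```bash
python3 d.py "[.5373,-.297,.020]"
python3 - <<'E'
from h import *
p=robot.get_image('scene'); w=robot.get_image('wrist')
o=np.zeros((480,800,3),np.uint8); o[:384,:448]=cv2.resize(p['frame'][110:230,110:250],(448,384),interpolation=cv2.INTER_CUBIC); o[:,448:]=cv2.resize(w['frame'][120:384,160:353],(352,480)); save({'frame':o},'b3.png')
E
```

```text
16.15 [ 0.5365 -0.2971  0.0184] [-3.1381 -0.1505 -0.0445] [ 0.1275  0.6866  0.4681  1.9427 -0.7347  0.5476 -0.5031] [-0.0337 -0.4679 -0.6   ] toolz [ 0.1499 -0.0032 -0.9887]
tool shift mm [ 1.0023 -0.1311 -1.4878]
```

View pics/b3.png

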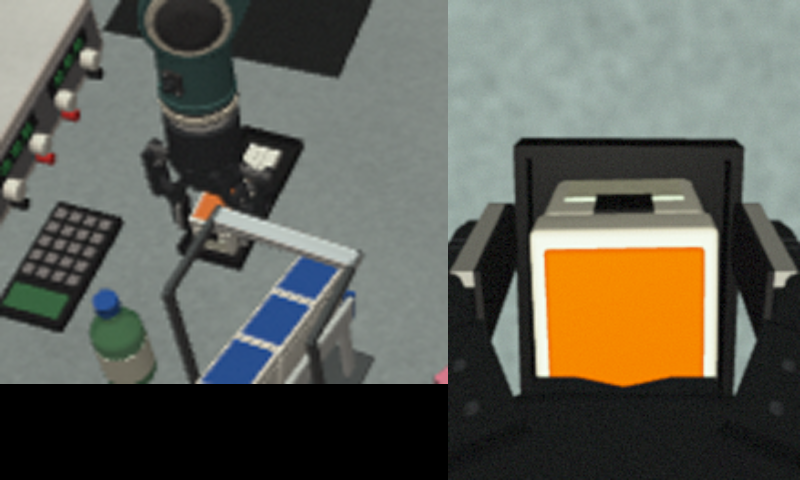

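The wrist inset shows the box at (625,300) inside the bay walls, with floor visible on both sides. It did not move on release, so it is flat. Withdrawing.

Call:
play_rows:
  commands:
    - [0,0,-10,0,-0.5]
    - [0,0,-25,0,-0.5]
    - [0,0,-40,0,-0.5]
    - [0,0,-50,0,-0.5]
    - [0,0,-50,0,-0.5]
    - [0,0,-50,0,-0.5]
    - [-50,0,0,0,-0.5]
    - [-50,0,0,0,-0.5]
    - [0,0,0,0,-0.5]
    - [0,0,0,0,-0.5]

```text
time_s: 17.5
tool_pos: [0.4047, -0.2921, 0.2269]
eef_rot: [-3.138, -0.153, -0.045]
force: [-0.2, -0.3, 0.5]
grip_width: 0.0642
gripper_force: 0.0
```

```bash
python3 d.py "[.5373,-.297,.020]"
python3 - <<'E'
from h import *
p=robot.get_image('scene'); t=robot.get_image('top')
o=np.zeros((400,800,3),np.uint8); o[:,:400]=cv2.resize(p['frame'][110:310,110:330],(400,400)); o[:,400:]=cv2.resize(t['frame'][90:290,190:390],(400,400),interpolation=cv2.INTER_CUBIC); save({'frame':o},'f.png')
E
```

```text
17.5 [ 0.4047 -0.2921  0.2269] [-3.1382 -0.1528 -0.0445] [-0.1028  0.1745  0.8035  2.0967 -0.3009  0.8236 -0.7352] [-0.157  -0.3463  0.4815] toolz [ 0.1522 -0.0034 -0.9883]
tool shift mm [ 99.6086  -0.251  224.6395]
```

View pics/f.png

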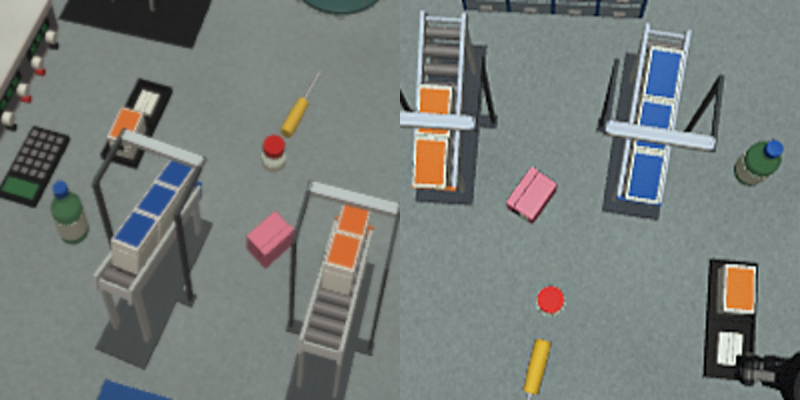

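The box sits upright in the bay at (738,290). The other orange boxes are at the lip and everything else is untouched. Handing in.

```bash
python3 -c "
from plant import robot
print(robot.job_done())"
```

```text
the job is handed in; nothing more can be done
None
```

I handed the job in at about 17.5 s. The front orange-lidded box sits flat and upright in the empty bay, the two boxes behind it rolled down to the lip, and the last pictures show nothing else moved; the hand-in call gave no verdict.

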